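# Find and reject the soft leaf spring

## Task

One of the three clamped leaf springs in the tester has gone soft. From left to right, gently press each leaf's tip all the way down onto its stop and hold it there for a moment, never pressing a leaf with more than 22 N, and judge by the force which one is soft; then push that leaf's red reject slide fully home, away from you. Leave the slides of the two sound leaves out, all leaves free, and the things round about where they are.

Things in the scene. Friction and masses are not known exactly. Their poses are not given: they have to be found in the camera images.
- test_plate: Leaf spring tester, fixed to the table: aluminium plate 136 (x) x 226 (y) x 10 mm; origin at the centre of its underside, on the table top; z up, +x points away from the robot, +y left. Three look-alike stations stand on it, centred at plate y = +70 (left), 0, -70 mm (right), each on a black base 120 x 50 mm whose top is 18 mm above the table.
- left_tip (a point): Top of the brass rivet head (10 mm across) on the free tip of the left copper leaf (14 mm wide): the place to press down. Unloaded height 46 mm above the table; plate x = -12, y = 70 mm. Fixed point: it does not follow the leaf. The clamp block begins 46 mm farther in +x, top 49 mm above the table.
- left_slide (a point): Centre of the left leaf's red reject tab when fully out, 33 mm above the table; plate x = -50, y = 70 mm. Fixed point. Tab 8 (x) x 14 (y) mm, from 22 to 44 mm above the table; pushed 22 mm along +x (away from the robot) it is home. Steel guides 22 mm above the table flank it, plate x = -57 to -17 mm.
- middle_tip (a point): Top of the brass rivet head (10 mm across) on the free tip of the middle copper leaf (14 mm wide): the place to press down. Unloaded height 46 mm above the table; plate x = -12, y = 0 mm. Fixed point: it does not follow the leaf. The clamp block begins 46 mm farther in +x, top 49 mm above the table.
- middle_slide (a point): Centre of the middle leaf's red reject tab when fully out, 33 mm above the table; plate x = -50, y = 0 mm. Fixed point. Tab 8 (x) x 14 (y) mm, from 22 to 44 mm above the table; pushed 22 mm along +x (away from the robot) it is home. Steel guides 22 mm above the table flank it, plate x = -57 to -17 mm.
- right_tip (a point): Top of the brass rivet head (10 mm across) on the free tip of the right copper leaf (14 mm wide): the place to press down. Unloaded height 46 mm above the table; plate x = -12, y = -70 mm. Fixed point: it does not follow the leaf. The clamp block begins 46 mm farther in +x, top 49 mm above the table.
- right_slide (a point): Centre of the right leaf's red reject tab when fully out, 33 mm above the table; plate x = -50, y = -70 mm. Fixed point. Tab 8 (x) x 14 (y) mm, from 22 to 44 mm above the table; pushed 22 mm along +x (away from the robot) it is home. Steel guides 22 mm above the table flank it, plate x = -57 to -17 mm.
- leaf_p (a joint): Deflection (rad) of one leaf: 0 free, growing as the tip goes down (46 mm lever); springs back by itself. Which station it is in changes from run to run. A firm stop under the leaf is met after 6 to 10 mm of tip travel, set differently for each. Sound leaves take about 0.8 N per mm (5 to 8 N on reaching the stop), the soft one about 0.3 N per mm (2 to 3 N).
- leaf_q (a joint): Deflection (rad) of one leaf: 0 free, growing as the tip goes down (46 mm lever); springs back by itself. Which station it is in changes from run to run. A firm stop under the leaf is met after 6 to 10 mm of tip travel, set differently for each. Sound leaves take about 0.8 N per mm (5 to 8 N on reaching the stop), the soft one about 0.3 N per mm (2 to 3 N).
- leaf_r (a joint): Deflection (rad) of one leaf: 0 free, growing as the tip goes down (46 mm lever); springs back by itself. Which station it is in changes from run to run. A firm stop under the leaf is met after 6 to 10 mm of tip travel, set differently for each. Sound leaves take about 0.8 N per mm (5 to 8 N on reaching the stop), the soft one about 0.3 N per mm (2 to 3 N).
- slide_p (a joint): Travel (m) of the red reject slide in front of leaf_p (same station): 0 pulled out toward the robot, 0.022 fully home against its end stop; starts within 0.003 of out. Stays where it is left; about 3 N of friction.
- slide_q (a joint): Travel (m) of the red reject slide in front of leaf_q (same station): 0 pulled out toward the robot, 0.022 fully home against its end stop; starts within 0.003 of out. Stays where it is left; about 3 N of friction.
- slide_r (a joint): Travel (m) of the red reject slide in front of leaf_r (same station): 0 pulled out toward the robot, 0.022 fully home against its end stop; starts within 0.003 of out. Stays where it is left; about 3 N of friction.
- label_tape: Bystander: yellow roll of tape lying flat, 68 x 68 x 19 mm; origin at the centre of its underside.
- carton_d: Bystander: small pale blue-grey carton, 63 x 84 x 33 mm; origin at the centre of its underside.
- dropper_bottle: Bystander: small brown bottle with black cap, 34 x 34 x 70 mm; origin at the centre of its underside.
- marker_blue: Bystander: white marker pen with blue cap, lying, 13 x 128 x 15 mm; origin at the centre of its underside.

How it is judged:
By the outcome, as a careful person would: the job done as asked, in the order asked, and still so for the second after the job is handed in, with the robot touching nothing.
It also fails if it takes over 54 s, if anything falls off the work surface, if the arm or the gripper's body presses on something with over 40 N, if the wrist force passes 120 N, or if a joint passes its speed limit or range.

## Robot

A 6-joint arm with a two-finger parallel gripper is mounted at the origin on a cart in front of the work surface, level with it; the furniture and walls round the work are solid. World frame = base frame: x ahead of the robot, y to its left, z up, the work surface at z = 0. Lengths are in m, angles in rad, forces in N, time in s.
With the tool pointing down it reaches from about 0.325 to 0.9 m from the base axis. Payload 3.5 kg.
Tool frame: the origin (TCP) lies where the fingers leave the gripper's body, on its centre line; the fingertips stand 73 mm ahead of it and the grasp point (between the pads) lies 54 mm ahead of it; z points along the fingers, x is the direction in which the jaws open and shut, and the axes are right-handed (so a half turn about z gives the same grasp; the last joint's range is limited). The gripper opens to 85 mm and grips with 20 to 120 N. Pads are 22 mm wide; open, the fingers measure 114 mm over their backs; the gripper's body (76 mm by 85 mm) begins 54 mm behind the grasp point. The pads swing forward as they close: fully open they stand 13 mm farther back than shut.
Start: joints at [1.203, 0.276, -0.026, 1.268, 0, 1.467], TCP at [0.164, 0.603, 0.304] pointing down, gripper open.
Joint ranges: [-3.12, 3.12], [-0.85, 1.88], [-1.08, 1.24], [-1.95, 2.15], [-1.57, 1.53], [-3.14, 3.14]. Speed limits (rad/s): [2.57, 2.57, 3.14, 3.14, 3.14, 3.14].

## Interface

Orientations are given as a unit quaternion [x, y, z, w].
In Python, from station import env, viewer, nets gives the robot as it stands.
- The arm moves only by the tool send_rows, never from a script. Its argument "plan" is a list of rows, each a list of 4 numbers: the shift along the tool's x, y, z in cm, then the turn about the tool's z in degrees. A call has 1 to 5 rows; each row shifts and turns the commanded pose from where the row before left it, along the tool's axes as they then stand; what a row does not reach is not made up. A row lasts 1/8 s, in which the tool goes at most 62.5 mm and 10.7 degrees, less where a joint would pass 70% of its speed; a pose out of reach is approached as far as the arm can. A call with a gripper value outside its range is refused whole. "fingers" is the opening, from 0 (shut) to 1 (fully open), set as the call begins (left out, the last holds). The fingers move at their own pace and stop on an object; "newtons" is the grip in N (left out, the last holds). Time passes only in rows, so rows that do not move let the fingers close. It gives the time, the measured TCP pose, the force and the opening at its end, in the units of the state.
- env.get_state(): the state, without advancing time (a new reading comes with each control period).
- viewer.get_image(name): name is "scene" or "top" or "wrist"; returns a dict with "img" (384x512x3 uint8, blue, green, red), "range_z" (384x512 float32, m along the optical axis (not along the pixel's ray), 0 where there is no reading), "fx", "fy", "cx", "cy" (pixels), "world_from_camera" (4x4, takes a point from camera to world coordinates). Camera axes: x right, y up, looking along -z (the intrinsics and any distortion apply to the point x, -y, -z); pixel columns grow to the right and rows downward; lengths in m; the calibration is good to about 2 mm. The wrist camera is an equidistant fisheye: a pixel r from the principal point sees the ray r / f radians off the axis. A picture is of the moment at which its call begins.
- env.finish_job(): hands the job in, once; it reports no verdict.
Trained networks look in a picture, given as the dict that the camera call returned (one of the last four; its "shot" number tells which), for a name from the list of things; names that differ only in an ending like _2 or _b are one class to them, and where a whole thing is asked for, a point or a joint stands for the part that bears it (a point fixed in the world has none). Each returns a list of dicts, best first, with "confidence" (0 to 1); they miss things now and then, are a little off and sometimes report something else, mostly with a low value. They report only what shows in the picture. A call takes as long as a camera call.
- nets.search_frame(name, picture): "uv" ([column, row] in pixels, amid what is visible of it).
- nets.masks_of(name, picture): "pixels" (384x512 bool, what is visible of it) and "uv" ([column, row] in pixels, amid what is visible of it).
- nets.tip_of(name, picture): "uv" ([column, row] in pixels: a listed point, or the origin of a listed thing).
The state is a dict: "clock": time; "joint_positions": joint angles; "joint_vel": joint speeds; "joint_efforts": joint torques, N m; "tcp_pos": TCP position; "ee_rot": TCP orientation; "contact_force": force on the tool from outside, world axes, zero at the start; "torque": the same for the moment, N m; "grip_width": opening from 0.0 (shut) to 1.0 (fully open).
Only numpy, scipy, OpenCV 4.12 (cv2) and the standard library are available. Lean on these libraries where they do the work, as an engineer would, in place of code of your own. Each camera call takes 0.05 s, during which the arm holds its last target.

## Working session

There is one attempt and no reset: what is moved stays moved. The work goes in short steps, Python scripts to look and compute and a tool call to move; the robot and the scene stay as the last step left them, time stands still between calls to the robot, and variables do not carry over. Pictures are saved under pics/ and viewed, and the job is handed in when it is done.

Besides the shell and the picture viewer there is one more tool, called after "Emit:" as a command line: name --pt "numbers of a row" for each row, then --argument value for the rest. send_rows: Moves the arm, as the interface text tells. Its arguments: {"type":"object","properties":{"plan":{"type":"array","items":{"type":"array","items":{"type":"number"}}},"fingers":{"type":"number"},"newtons":{"type":"number"}},"required":["plan"]}

```bash
mkdir -p pics; ls
cat > h.py <<'E'
import numpy as np, cv2
from station import env, viewer, nets
def ray(p,uv):
    x=(uv[0]-p['cx'])/p['fx']; y=(uv[1]-p['cy'])/p['fy']
    return np.array([x,-y,-1.0])
def at_depth(p,uv,z):
    T=np.array(p['world_from_camera']); return (T@np.append(ray(p,uv)*z,1))[:3]
def at_height(p,uv,h):
    T=np.array(p['world_from_camera']); d=T[:3,:3]@ray(p,uv); o=T[:3,3]
    return o+d*(h-o[2])/d[2]
E
python3 - <<'E'
from h import *
s=env.get_state(); print(s)
for n in ['top','scene']:
    p=viewer.get_image(n); cv2.imwrite(f'pics/{n}0.png',p['img'])
    print(n,p['fx'],p['cx'],p['cy'],np.round(p['world_from_camera'],3).tolist())
    for k,h in [('left_tip',.046),('left_slide',.033),('middle_tip',.046),('middle_slide',.033),('right_tip',.046),('right_slide',.033),('test_plate',0)]:
        for r in nets.tip_of(k,p)[:2]: print(k,np.round(r['uv'],1),round(r['confidence'],2),np.round(at_height(p,r['uv'],h),4))
E
```

```text
pics
{'clock': 0.0, 'joint_positions': array([ 1.20257656e+00,  2.77115092e-01, -2.79123769e-02,  1.26796206e+00,
        1.39499669e-05,  1.46740580e+00]), 'joint_vel': array([-0.00028218, -0.00127533,  0.00094503,  0.0001293 , -0.00071089,
        0.00078407]), 'joint_efforts': array([-1.54559471e-04, -4.45510554e+01,  2.95204371e+01,  1.64791237e-02,
        6.91613423e-05, -2.43162845e-06]), 'tcp_pos': array([0.16336701, 0.60262935, 0.30275578]), 'ee_rot': array([ 7.94274186e-01,  6.07558487e-01, -9.38753557e-04,  5.66849640e-04]), 'contact_force': array([ 0.07769188, -0.09193851,  0.53115972]), 'torque': array([-0.01819717,  0.02056191,  0.00998254]), 'grip_width': 0.9952489711887983}
top 417.2928545365973 254.6568746501022 188.9972812218863 [[-0.012, 0.998, -0.06, 0.51], [-1.0, -0.012, -0.002, -0.016], [-0.002, 0.06, 0.998, 1.278], [0.0, 0.0, 0.0, 1.0]]
left_tip [248.4 223.4] 0.97 [0.4831 0.006  0.046 ]
left_slide [246.7 232.9] 0.97 [0.4547 0.0116 0.033 ]
middle_tip [292.5 224.8] 0.34 [ 0.4775 -0.1237  0.046 ]
middle_slide [270.3 235. ] 0.77 [ 0.4477 -0.0584  0.033 ]
right_tip 
[... 182 characters left out ...]
.3204916054239 198.01589439533532 [[0.451, 0.4, -0.798, -0.473], [-0.892, 0.178, -0.415, -0.575], [-0.024, 0.899, 0.437, 0.627], [0.0, 0.0, 0.0, 1.0]]
left_tip [219.2 211.2] 0.85 [0.485 0.015 0.046]
left_slide [212.1 224.4] 0.75 [0.4362 0.0082 0.033 ]
middle_tip [239.8 219.4] 0.97 [ 0.4675 -0.055   0.046 ]
middle_slide [236.7 229.2] 0.74 [ 0.4404 -0.0602  0.033 ]
middle_slide [263.5 235. ] 0.56 [ 0.4422 -0.1327  0.033 ]
right_tip [266.7 222.6] 0.82 [ 0.4803 -0.1236  0.046 ]
right_slide [213.6 224.6] 0.67 [0.4369 0.0042 0.033 ]
right_slide [262.3 235. ] 0.62 [ 0.441  -0.1301  0.033 ]
test_plate [248.4 231.9] 0.6 [ 0.4912 -0.0659  0.    ]
test_plate [384.4 235.8] 0.27 [ 0.6154 -0.3865  0.    ]
```

Run:
```python
import cv2
a=cv2.imread('pics/top0.png'); cv2.imwrite('pics/t1.png',cv2.resize(a,(768,576)))
cv2.imwrite('pics/t2.png',cv2.resize(a[170:270,210:340],None,fx=6,fy=6,interpolation=cv2.INTER_CUBIC))
a=cv2.imread('pics/scene0.png'); cv2.imwrite('pics/s1.png',cv2.resize(a,(768,576)))
```

```text
(no output)
```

View pics/t1.png

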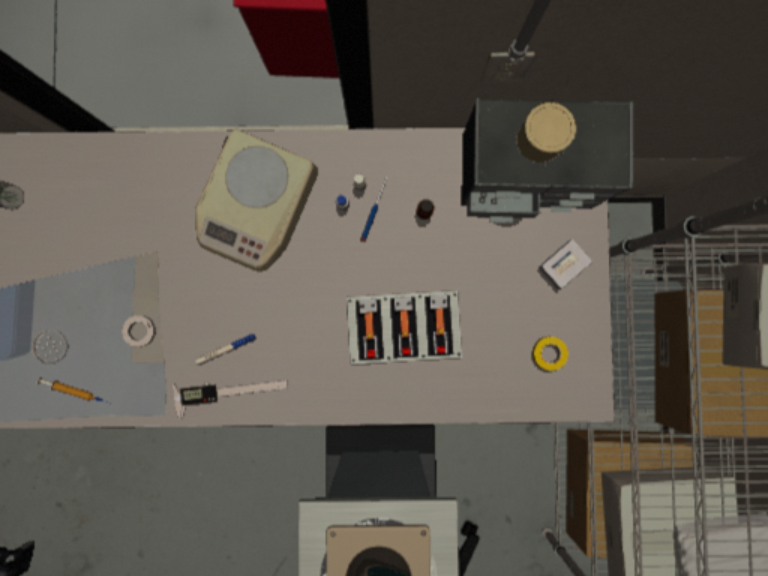

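View pics/t2.png

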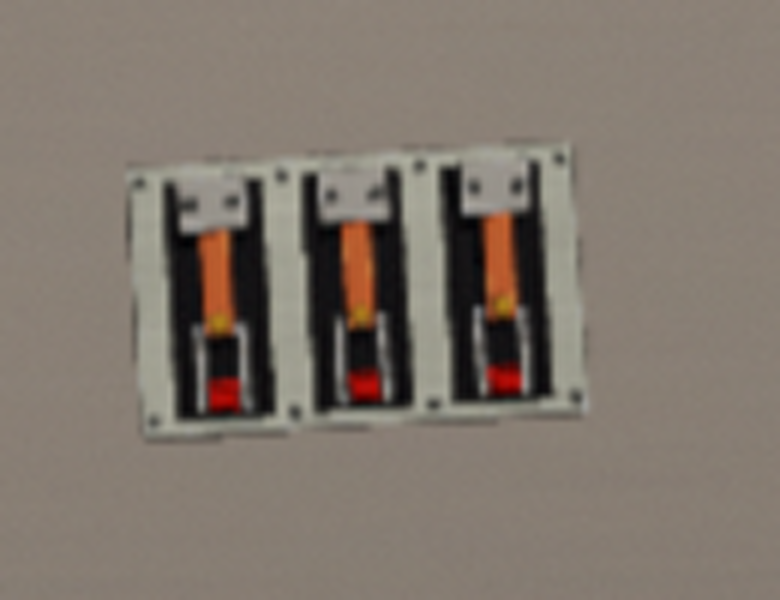

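View pics/s1.png

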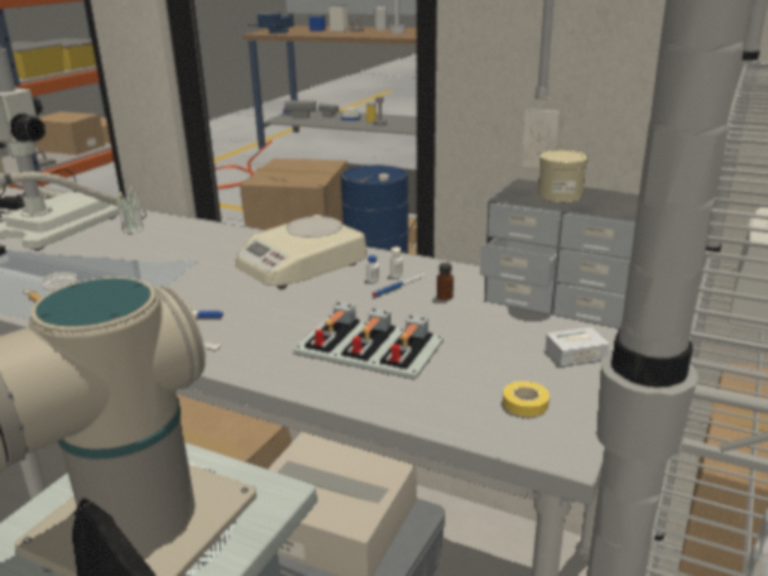

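```bash
cat >> h.py <<'E'
def fit(P,W):
    P=np.array(P)[:,:2];W=np.array(W)[:,:2]; a=P-P.mean(0); b=W-W.mean(0)
    th=np.arctan2((a[:,0]*b[:,1]-a[:,1]*b[:,0]).sum(),(a*b).sum())
    R=np.array([[np.cos(th),-np.sin(th)],[np.sin(th),np.cos(th)]])
    t=W.mean(0)-R@P.mean(0); return th,t,np.abs(P@R.T+t-W).max()
def move(target,yaw):
    """cm in tool axes to reach target TCP, tool-down; yaw=desired tool-x dir angle"""
    from scipy.spatial.transform import Rotation as Ro
    s=env.get_state(); R=Ro.from_quat(s['ee_rot']).as_matrix()
    d=R.T@(np.array(target)-s['tcp_pos']); cur=np.arctan2(R[1,0],R[0,0])
    print('clock',s['clock'],'tcp',np.round(s['tcp_pos'],4),'F',np.round(s['contact_force'],2),'toolx deg',np.degrees(cur))
    print('shift cm (tool)',np.round(d*100,2),'turn deg about tool z', np.degrees((cur-yaw+np.pi)%(2*np.pi)-np.pi))
E
python3 - <<'E'
from h import *
p=viewer.get_image('top')
f=lambda c:(210+(c[0]-2.5)/6,170+(c[1]-2.5)/6)
C=[(128,170),(570,145),(585,412),(145,438),(220,322),(360,316),(504,305)]
P=[(.068,.113),(.068,-.113),(-.068,-.113),(-.068,.113),(-.012,.07),(-.012,0),(-.012,-.07)]
W=[at_height(p,f(c),.010 if i<4 else .046) for i,c in enumerate(C)]
print(np.round(W,4)); th,t,e=fit(P,W); print(np.degrees(th),t,e)
R=np.array([[np.cos(th),-np.sin(th)],[np.sin(th),np.cos(th)]])
move([*(R@[-.03,0]+t),.23],np.pi/2+th)
E
```

```text
[[ 0.5601  0.0589  0.01  ]
 [ 0.5702 -0.1652  0.01  ]
 [ 0.4355 -0.1702  0.01  ]
 [ 0.425   0.0515  0.01  ]
 [ 0.4836  0.0123  0.046 ]
 [ 0.4857 -0.0564  0.046 ]
 [ 0.4903 -0.1271  0.046 ]]
2.6572460712463504 [ 0.49805001 -0.05635997] 0.002174998669468714
clock 0.85 tcp [0.1636 0.6032 0.304 ] F [-0.42 -0.16 -0.01] toolx deg 74.82659981322519
shift cm (tool) [-55.82  46.69   7.39] turn deg about tool z -17.83064625802117
```

Emit:
send_rows --pt "-3.7 3.1 0 0" --pt "-3.7 3.1 0 0" --pt "-3.7 3.1 0 0" --pt "-3.7 3.1 0 0" --pt "-3.7 3.1 0 0" --fingers 0 --newtons 40

```text
clock: 1.48
tcp_pos: [0.2652, 0.3828, 0.3041]
ee_rot: [0.794, 0.608, 0.0, 0.0]
contact_force: [0.6, -0.1, 0.6]
grip_width: 0.001
```

Emit:
send_rows --pt "-3.7 3.1 0 0" --pt "-3.7 3.1 0 0" --pt "-3.7 3.1 0 0" --pt "-3.7 3.1 0 0" --pt "-3.7 3.1 0 0"

```text
clock: 2.1
tcp_pos: [0.3664, 0.1636, 0.3043]
ee_rot: [0.794, 0.608, 0.001, 0.0]
contact_force: [1.5, 0.7, 0.4]
grip_width: -0.002
```

Emit:
send_rows --pt "-3.7 3.1 1 0" --pt "-3.7 3.1 1 0" --pt "-3.7 3.1 1 0" --pt "-3.7 3.1 1 0" --pt "-3.7 3.1 1 0"

```text
clock: 2.72
tcp_pos: [0.4677, -0.0558, 0.2539]
ee_rot: [0.794, 0.607, 0.0, 0.0]
contact_force: [0.9, 0.1, 0.1]
grip_width: -0.004
```

Emit:
send_rows --pt "0 0 0 -6" --pt "0 0 0 -6" --pt "0 0 0 -6" --pt "0 0 0 0"

```text
clock: 3.22
tcp_pos: [0.4672, -0.0542, 0.254]
ee_rot: [0.69, 0.724, 0.0, 0.0]
contact_force: [-1.1, -0.3, 0.1]
grip_width: -0.002
```

Run:
```python
from h import *
th=np.radians(2.66); t=np.array([.498,-.0564])
R=np.array([[np.cos(th),-np.sin(th)],[np.sin(th),np.cos(th)]])
move([*(R@[-.03,0]+t),.23],np.pi/2+th)
p=viewer.get_image('wrist'); cv2.imwrite('pics/w1.png',cv2.resize(p['img'],(768,576)))
print(p['fx'],p['fy'],p['cx'],p['cy'],np.round(p['world_from_camera'],4).tolist())
np.save('w1.npy',p['range_z'])
```

```text
clock 3.225 tcp [ 0.4672 -0.0542  0.254 ] F [-1.1  -0.28  0.14] toolx deg 92.75023436415286
shift cm (tool) [-0.36  0.07  2.4 ] turn deg about tool z 0.09023436415285378
297.3186396354542 297.3186396354542 255.1562068225629 191.28975514238147 [[-0.0494, -0.9594, -0.2776, 0.396], [0.9988, -0.0477, -0.0127, -0.0573], [-0.0011, -0.2779, 0.9606, 0.3246], [0.0, 0.0, 0.0, 1.0]]
```

View pics/w1.png

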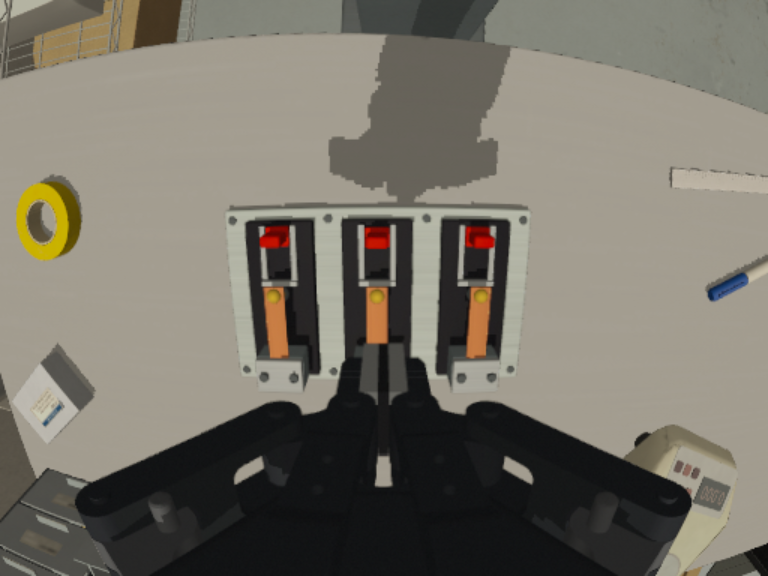

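```bash
cat >> h.py <<'E'
def wat(p,uv,h):
    T=np.array(p['world_from_camera']); dx=uv[0]-p['cx'];dy=uv[1]-p['cy'];r=np.hypot(dx,dy);a=r/p['fx']
    d=T[:3,:3]@np.array([np.sin(a)*dx/r,-np.sin(a)*dy/r,-np.cos(a)]); o=T[:3,3]; return o+d*(h-o[2])/d[2]
E
python3 - <<'E'
from h import *
p=viewer.get_image('wrist')
C=[(228,207),(529,207),(273,296),(377,296),(481,296)]
P=[(-.068,-.113),(-.068,.113),(-.012,-.07),(-.012,0),(-.012,.07)]
H=[.01,.01,.046,.046,.046]
W=[wat(p,((c[0]-.25)/1.5,(c[1]-.25)/1.5),h) for c,h in zip(C,H)]
print(np.round(W,4)); th,t,e=fit(P,W); print(np.degrees(th),t,e)
th,t,e=fit(P[2:],W[2:]); print(np.degrees(th),t,e)
for n,h in [('left_tip',.046),('middle_tip',.046),('right_tip',.046),('left_slide',.033),('middle_slide',.033),('right_slide',.033)]:
  for r in nets.tip_of(n,p)[:1]: print(n,r['uv'],r['confidence'],np.round(wat(p,r['uv'],h),4))
E
```

```text
[[ 0.4313 -0.1698  0.01  ]
 [ 0.4208  0.0504  0.01  ]
 [ 0.4862 -0.1267  0.046 ]
 [ 0.4827 -0.0572  0.046 ]
 [ 0.4794  0.0118  0.046 ]]
2.72163988181417 [ 0.4944304  -0.05666994] 0.0029772345281027512
2.8336149554084638 [ 0.49475315 -0.05678147] 0.000764885896764822
left_slide [319.7, 158.3] 0.92 [0.4425 0.0099 0.033 ]
middle_slide [252.1, 159.3] 0.6 [ 0.4473 -0.0581  0.033 ]
right_slide [181.9, 158.3] 0.91 [ 0.4491 -0.1293  0.033 ]
```

```bash
cat >> h.py <<'E'
th=np.radians(2.75); t0=np.array([.4962,-.0566])
R0=np.array([[np.cos(th),-np.sin(th)],[np.sin(th),np.cos(th)]])
def go(x,y,z): move([*(R0@[x,y]+t0),z],np.pi/2+th)
E
python3 -c "
from h import *
go(-.016,.07,.134)"
```

```text
clock 3.625 tcp [ 0.4671 -0.0541  0.2539] F [ 0.04 -0.76 -0.43] toolx deg 92.81013453837863
shift cm (tool) [ 6.61  1.3  11.99] turn deg about tool z 0.06013453837864026
```

Emit:
send_rows --pt "3.3 0.65 3 0" --pt "3.3 0.65 3 0" --pt "0 0 4 0" --pt "0 0 2 0" --pt "0 0 0 0"

```text
clock: 4.25
tcp_pos: [0.4752, 0.0127, 0.1323]
ee_rot: [0.689, 0.724, -0.001, -0.002]
contact_force: [-0.3, -0.2, 1.1]
grip_width: 0.002
```

Run:
```python
from h import *
go(-.016,.07,.134)
p=viewer.get_image('wrist'); cv2.imwrite('pics/w2.png',cv2.resize(p['img'],(768,576))[150:550,150:650])
```

```text
clock 4.25 tcp [0.4752 0.0127 0.1323] F [-0.27 -0.18  1.09] toolx deg 92.83430369850979
shift cm (tool) [-0.03  0.16 -0.17] turn deg about tool z 0.0843036985097928
```

View pics/w2.png

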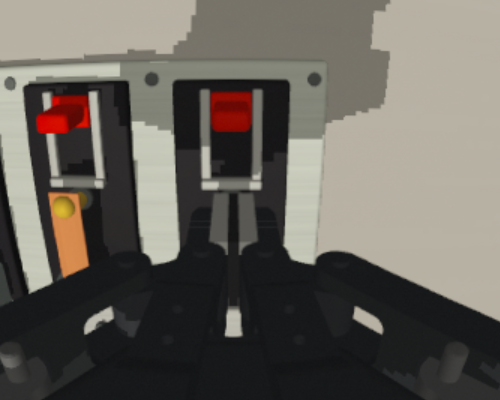

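Emit:
send_rows --pt "0 0 0.5 0" --pt "0 0 0.5 0" --pt "0 0 0 0"

```text
clock: 4.68
tcp_pos: [0.4768, 0.0123, 0.124]
ee_rot: [0.69, 0.724, 0.0, 0.0]
contact_force: [-0.5, 0.1, 1.4]
grip_width: -0.001
```

Emit:
send_rows --pt "0 0 0.2 0" --pt "0 0 0.2 0" --pt "0 0 0 0"

```text
clock: 5.05
tcp_pos: [0.4767, 0.0124, 0.1198]
ee_rot: [0.689, 0.724, -0.0, -0.0]
contact_force: [-0.1, 0.4, -0.5]
grip_width: -0.001
```

Emit:
send_rows --pt "0 0 0.2 0" --pt "0 0 0 0"

```text
clock: 5.3
tcp_pos: [0.477, 0.0124, 0.1179]
ee_rot: [0.689, 0.724, 0.0, 0.0]
contact_force: [-0.2, 0.1, 0.9]
grip_width: -0.002
```

Emit:
send_rows --pt "0 0 0.2 0" --pt "0 0 0 0"

```text
clock: 5.55
tcp_pos: [0.4769, 0.0124, 0.1159]
ee_rot: [0.689, 0.724, -0.0, 0.0]
contact_force: [-0.2, -0.6, 2.1]
grip_width: -0.004
```

Emit:
send_rows --pt "0 0 0.1 0" --pt "0 0 0.1 0" --pt "0 0 0 0"

```text
clock: 5.92
tcp_pos: [0.4768, 0.0124, 0.114]
ee_rot: [0.689, 0.724, -0.0, -0.0]
contact_force: [-0.3, -0.5, 3.6]
grip_width: 0.002
```

Emit:
send_rows --pt "0 0 0.1 0" --pt "0 0 0 0"

```text
clock: 6.18
tcp_pos: [0.4768, 0.0124, 0.1129]
ee_rot: [0.689, 0.724, -0.0, -0.0]
contact_force: [-2.2, 0.3, 4.7]
grip_width: 0.001
```

```bash
cat >> h.py <<'E'
def fz(n=4):
    F=[]
    for i in range(n):
        viewer.get_image('wrist'); s=env.get_state(); F.append(s['contact_force'])
    print(s['clock'],np.round(s['tcp_pos'],4),np.round(np.mean(F,0),2),np.round(np.array(F)[:,2],1))
E
python3 -c "
from h import *
fz()"
```

```text
6.375 [0.4768 0.0124 0.113 ] [-1.8  -0.2   4.29] [4.6 4.3 4.  4.2]
```

Emit:
send_rows --pt "0 0 0.05 0" --pt "0 0 0.05 0" --pt "0 0 0 0"

```text
clock: 6.75
tcp_pos: [0.4768, 0.0124, 0.1119]
ee_rot: [0.689, 0.724, -0.0, -0.0]
contact_force: [-1.7, -1.0, 4.7]
grip_width: 0.006
```

Emit:
send_rows --pt "0 0 0.05 0" --pt "0 0 0 0"

```text
clock: 7.0
tcp_pos: [0.4769, 0.0124, 0.1115]
ee_rot: [0.689, 0.724, -0.0, -0.0]
contact_force: [-2.3, 0.0, 5.9]
grip_width: -0.004
```

Emit:
send_rows --pt "0 0 0.05 0" --pt "0 0 0 0"

```text
clock: 7.25
tcp_pos: [0.4769, 0.0124, 0.111]
ee_rot: [0.689, 0.724, -0.0, 0.0]
contact_force: [-1.7, -1.2, 5.9]
grip_width: -0.002
```

Emit:
send_rows --pt "0 0 0.05 0" --pt "0 0 0 0"

```text
clock: 7.5
tcp_pos: [0.4769, 0.0124, 0.1106]
ee_rot: [0.689, 0.724, -0.0, 0.0]
contact_force: [-2.1, -0.5, 6.1]
grip_width: -0.004
```

Emit:
send_rows --pt "0 0 0.05 0" --pt "0 0 0 0"

```text
clock: 7.75
tcp_pos: [0.4769, 0.0124, 0.1101]
ee_rot: [0.689, 0.724, 0.0, 0.0]
contact_force: [-2.5, 0.2, 7.0]
grip_width: 0.002
```

Emit:
send_rows --pt "0 0 0.05 0" --pt "0 0 0 0"

```text
clock: 8.0
tcp_pos: [0.4769, 0.0124, 0.1097]
ee_rot: [0.689, 0.724, 0.0, 0.0]
contact_force: [-2.5, -0.5, 6.5]
grip_width: -0.004
```

Emit:
send_rows --pt "0 0 0.05 0" --pt "0 0 0 0"

```text
clock: 8.25
tcp_pos: [0.4769, 0.0124, 0.1092]
ee_rot: [0.689, 0.724, 0.0, 0.0]
contact_force: [-2.3, 0.6, 7.3]
grip_width: -0.003
```

Emit:
send_rows --pt "0 0 0.05 0" --pt "0 0 0 0"

```text
clock: 8.5
tcp_pos: [0.477, 0.0124, 0.1088]
ee_rot: [0.689, 0.724, 0.0, 0.0]
contact_force: [-2.5, -0.0, 7.8]
grip_width: 0.001
```

Emit:
send_rows --pt "0 0 0.05 0" --pt "0 0 0 0"

```text
clock: 8.75
tcp_pos: [0.477, 0.0124, 0.1083]
ee_rot: [0.689, 0.724, 0.0, 0.0]
contact_force: [-2.4, 0.1, 8.0]
grip_width: 0.001
```

Emit:
send_rows --pt "0 0 0.05 0" --pt "0 0 0 0"

```text
clock: 9.0
tcp_pos: [0.477, 0.0124, 0.108]
ee_rot: [0.689, 0.724, 0.0, 0.0]
contact_force: [-3.3, -0.9, 9.2]
grip_width: 0.001
```

Emit:
send_rows --pt "0 0 0.05 0" --pt "0 0 0 0"

```text
clock: 9.25
tcp_pos: [0.4771, 0.0124, 0.1079]
ee_rot: [0.689, 0.724, 0.0, 0.0]
contact_force: [-4.7, 0.1, 12.0]
grip_width: 0.001
```

Emit:
send_rows --pt "0 0 0 0" --pt "0 0 0 0" --pt "0 0 0 0" --pt "0 0 0 0" --pt "0 0 0 0"

```text
clock: 9.88
tcp_pos: [0.4771, 0.0124, 0.1079]
ee_rot: [0.689, 0.724, 0.0, 0.0]
contact_force: [-3.1, 0.2, 12.7]
grip_width: 0.004
```

Emit:
send_rows --pt "0 0 -0.3 0" --pt "0 0 -0.5 0" --pt "0 0 -1 0" --pt "0 0 -0.5 0" --pt "0 0 0 0"

```text
clock: 10.5
tcp_pos: [0.4772, 0.0124, 0.1303]
ee_rot: [0.689, 0.724, 0.0, 0.0]
contact_force: [-0.4, 0.0, -0.3]
grip_width: 0.001
```

```bash
python3 -c "
from h import *
fz(2)
go(-.016,0,.1215)"
```

```text
10.6 [0.4768 0.0125 0.1298] [ 0.58 -0.37  0.43] [0.  0.8]
clock 10.6 tcp [0.4768 0.0125 0.1298] F [ 0.83 -0.05  0.84] toolx deg 92.83107929566873
shift cm (tool) [-6.99 -0.    0.83] turn deg about tool z 0.0810792956687518
```

Emit:
send_rows --pt "-3.5 0 0 0" --pt "-3.5 0 0 0" --pt "0 0 0.6 0" --pt "0 0 0.3 0" --pt "0 0 0 0"

```text
clock: 11.22
tcp_pos: [0.4795, -0.0566, 0.1202]
ee_rot: [0.689, 0.725, -0.0, -0.001]
contact_force: [0.7, 0.2, 0.1]
grip_width: 0.0
```

Emit:
send_rows --pt "0 0 0.2 0" --pt "0 0 0.2 0" --pt "0 0 0.2 0" --pt "0 0 0 0"

```text
clock: 11.72
tcp_pos: [0.4802, -0.0572, 0.115]
ee_rot: [0.689, 0.724, 0.0, -0.0]
contact_force: [-1.5, 1.7, 2.6]
grip_width: -0.003
```

```bash
python3 -c "
from h import *
fz(3)
go(-.016,0,.1145)"
```

```text
11.875 [ 0.4802 -0.0572  0.115 ] [-1.33  2.21  3.25] [3.5 3.  3.2]
clock 11.875 tcp [ 0.4802 -0.0572  0.115 ] F [-1.49  2.9   3.23] toolx deg 92.83715943795974
shift cm (tool) [-0.01  0.    0.05] turn deg about tool z 0.08715943795976638
```

Emit:
send_rows --pt "0 0 0.1 0" --pt "0 0 0 0"

```text
clock: 12.12
tcp_pos: [0.4802, -0.0573, 0.1139]
ee_rot: [0.689, 0.724, 0.0, -0.0]
contact_force: [-1.7, 2.2, 5.1]
grip_width: 0.002
```

Emit:
send_rows --pt "0 0 0.05 0" --pt "0 0 0 0"

```text
clock: 12.38
tcp_pos: [0.4801, -0.0574, 0.1134]
ee_rot: [0.689, 0.724, 0.0, -0.0]
contact_force: [-2.6, 4.1, 3.6]
grip_width: -0.002
```

Emit:
send_rows --pt "0 0 0.05 0" --pt "0 0 0 0"

```text
clock: 12.62
tcp_pos: [0.4802, -0.0574, 0.1129]
ee_rot: [0.689, 0.724, 0.0, -0.0]
contact_force: [-2.4, 3.2, 5.1]
grip_width: -0.002
```

Emit:
send_rows --pt "0 0 0.05 0" --pt "0 0 0 0"

```text
clock: 12.88
tcp_pos: [0.4803, -0.0575, 0.1124]
ee_rot: [0.689, 0.724, -0.0, -0.0]
contact_force: [-1.0, 3.5, 4.6]
grip_width: -0.004
```

Emit:
send_rows --pt "0 0 0.05 0" --pt "0 0 0 0"

```text
clock: 13.12
tcp_pos: [0.4803, -0.0575, 0.1121]
ee_rot: [0.689, 0.724, -0.0, -0.0]
contact_force: [-2.4, 3.1, 5.7]
grip_width: 0.002
```

```bash
python3 -c "
from h import *
fz(1)
print(env.get_state()['torque'])
p=viewer.get_image('wrist'); cv2.imwrite('pics/w3.png',cv2.resize(p['img'],None,fx=2,fy=2)[200:750,200:820])
p=viewer.get_image('scene'); cv2.imwrite('pics/s3.png',cv2.resize(p['img'][150:270,170:330],None,fx=4,fy=4))"
```

```text
13.175 [ 0.4803 -0.0575  0.1121] [-2.54  3.03  6.41] [6.4]
[0.68861013 0.59964047 0.00116155]
```

View pics/w3.png

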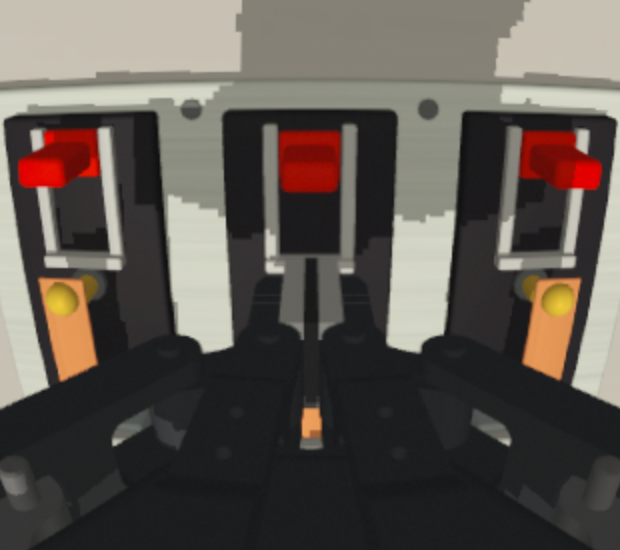

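View pics/s3.png

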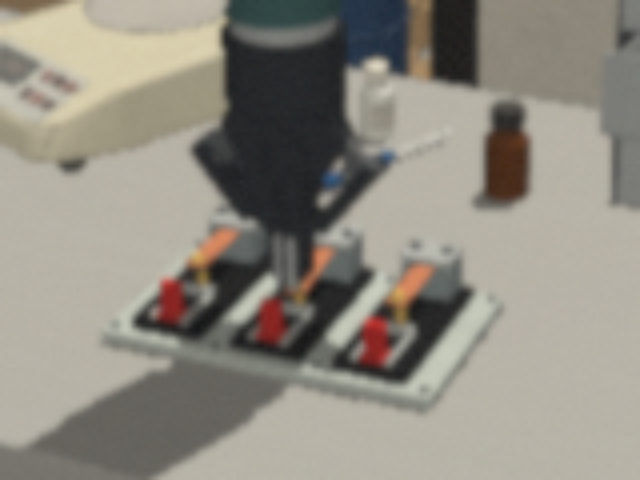

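Emit:
send_rows --pt "0 0 0.05 0" --pt "0 0 0 0"

```text
clock: 13.52
tcp_pos: [0.4803, -0.0575, 0.1119]
ee_rot: [0.689, 0.724, -0.0, -0.0]
contact_force: [-4.4, 3.6, 8.5]
grip_width: -0.001
```

Emit:
send_rows --pt "0 0 0.05 0" --pt "0 0 0 0"

```text
clock: 13.78
tcp_pos: [0.4803, -0.0575, 0.1118]
ee_rot: [0.689, 0.724, -0.0, 0.0]
contact_force: [-5.0, 4.1, 11.7]
grip_width: -0.0
```

Emit:
send_rows --pt "0 0 0.05 0" --pt "0 0 0 0"

```text
clock: 14.02
tcp_pos: [0.4804, -0.0575, 0.1117]
ee_rot: [0.689, 0.724, -0.0, 0.0]
contact_force: [-5.9, 4.1, 14.0]
grip_width: 0.002
```

Emit:
send_rows --pt "0 0 0.05 0" --pt "0 0 0 0"

```text
clock: 14.28
tcp_pos: [0.4804, -0.0575, 0.1116]
ee_rot: [0.689, 0.724, -0.0, 0.0]
contact_force: [-5.7, 3.9, 17.7]
grip_width: -0.005
```

Emit:
send_rows --pt "0 0 -0.07 0" --pt "0 0 0 0" --pt "0 0 0 0" --pt "0 0 0 0" --pt "0 0 0 0"

```text
clock: 14.9
tcp_pos: [0.4804, -0.0575, 0.1117]
ee_rot: [0.689, 0.724, -0.0, 0.0]
contact_force: [-4.4, 3.4, 14.0]
grip_width: -0.0
```

Emit:
send_rows --pt "0 0 -0.3 0" --pt "0 0 -0.5 0" --pt "0 0 -1 0" --pt "0 0 0 0" --pt "0 0 0 0"

```text
clock: 15.52
tcp_pos: [0.4805, -0.0577, 0.1287]
ee_rot: [0.689, 0.724, -0.0, 0.0]
contact_force: [-0.3, -0.7, 0.1]
grip_width: 0.0
```

```bash
python3 -c "
from h import *
fz(2)
go(-.016,-.07,.1202)"
```

```text
15.625 [ 0.4801 -0.0575  0.1284] [-0.14 -0.28  0.24] [0.1 0.4]
clock 15.625 tcp [ 0.4801 -0.0575  0.1284] F [ 0.1  -0.55  0.37] toolx deg 92.82288370957468
shift cm (tool) [-6.98  0.    0.82] turn deg about tool z 0.07288370957469725
```

Emit:
send_rows --pt "-3.5 0 0 0" --pt "-3.5 0 0 0" --pt "0 0 0.5 0" --pt "0 0 0.3 0" --pt "0 0 0 0"

```text
clock: 16.25
tcp_pos: [0.4829, -0.1264, 0.1199]
ee_rot: [0.689, 0.725, -0.0, -0.001]
contact_force: [-0.4, -0.1, 0.4]
grip_width: -0.001
```

Emit:
send_rows --pt "0 0 0.2 0" --pt "0 0 0.2 0" --pt "0 0 0.1 0" --pt "0 0 0 0"

```text
clock: 16.75
tcp_pos: [0.4837, -0.1272, 0.1156]
ee_rot: [0.689, 0.724, 0.0, -0.0]
contact_force: [-0.2, 0.3, 0.9]
grip_width: 0.004
```

```bash
python3 -c "
from h import *
fz(3)
go(-.016,-.07,.115)"
```

```text
16.9 [ 0.4838 -0.1274  0.1157] [-0.1   0.47  0.86] [0.9 1.  0.7]
clock 16.9 tcp [ 0.4838 -0.1274  0.1157] F [-0.53  0.2   0.71] toolx deg 92.82744255351463
shift cm (tool) [ 0.01 -0.02  0.07] turn deg about tool z 0.0774425535146359
```

Right looks soft so far; continue to its stop.

Emit:
send_rows --pt "0 0 0.1 0" --pt "0 0 0.1 0" --pt "0 0 0 0"

```text
clock: 17.27
tcp_pos: [0.4838, -0.1275, 0.1136]
ee_rot: [0.689, 0.724, 0.0, 0.0]
contact_force: [0.0, 0.7, 0.9]
grip_width: -0.0
```

Emit:
send_rows --pt "0 0 0.1 0" --pt "0 0 0 0"

```text
clock: 17.52
tcp_pos: [0.4838, -0.1274, 0.1126]
ee_rot: [0.689, 0.724, -0.0, 0.0]
contact_force: [-1.3, 0.2, 2.5]
grip_width: -0.003
```

Emit:
send_rows --pt "0 0 0.1 0" --pt "0 0 0 0"

```text
clock: 17.77
tcp_pos: [0.4838, -0.1274, 0.1116]
ee_rot: [0.689, 0.724, 0.0, 0.0]
contact_force: [-0.2, 0.6, 2.6]
grip_width: 0.0
```

Emit:
send_rows --pt "0 0 0.1 0" --pt "0 0 0 0"

```text
clock: 18.02
tcp_pos: [0.4838, -0.1274, 0.1106]
ee_rot: [0.689, 0.724, 0.0, 0.0]
contact_force: [-1.1, -0.7, 2.0]
grip_width: 0.003
```

Emit:
send_rows --pt "0 0 0.1 0" --pt "0 0 0 0"

```text
clock: 18.27
tcp_pos: [0.4839, -0.1275, 0.1101]
ee_rot: [0.689, 0.724, 0.0, 0.0]
contact_force: [-1.5, 0.4, 6.5]
grip_width: -0.001
```

Emit:
send_rows --pt "0 0 0.1 0" --pt "0 0 0 0"

```text
clock: 18.52
tcp_pos: [0.484, -0.1275, 0.1098]
ee_rot: [0.689, 0.724, -0.0, 0.0]
contact_force: [-4.2, 1.8, 12.7]
grip_width: -0.001
```

Emit:
send_rows --pt "0 0 0.05 0" --pt "0 0 0 0"

```text
clock: 18.77
tcp_pos: [0.4839, -0.1275, 0.1097]
ee_rot: [0.689, 0.724, -0.0, 0.0]
contact_force: [-4.9, 2.3, 15.0]
grip_width: 0.001
```

Emit:
send_rows --pt "0 0 0 0" --pt "0 0 0 0" --pt "0 0 0 0" --pt "0 0 0 0" --pt "0 0 0 0"

```text
clock: 19.4
tcp_pos: [0.484, -0.1275, 0.1097]
ee_rot: [0.689, 0.724, -0.0, 0.0]
contact_force: [-4.6, 1.7, 15.5]
grip_width: 0.001
```

Emit:
send_rows --pt "0 0 -0.3 0" --pt "0 0 -0.7 0" --pt "0 0 -1 0" --pt "0 0 -0.8 0" --pt "0 0 0 0"

```text
clock: 20.02
tcp_pos: [0.4845, -0.1277, 0.137]
ee_rot: [0.689, 0.724, 0.0, 0.001]
contact_force: [-0.4, 0.1, 0.1]
grip_width: -0.003
```

```bash
python3 -c "
from h import *
fz(2)
go(-.078,-.07,.103)"
```

```text
20.125 [ 0.4838 -0.1274  0.1362] [-0.07  0.29  0.56] [1.1 0.1]
clock 20.125 tcp [ 0.4838 -0.1274  0.1362] F [0.46 0.44 0.07] toolx deg 92.82926901809174
shift cm (tool) [ 0.02 -6.22  3.32] turn deg about tool z 0.07926901809173822
```

Emit:
send_rows --pt "0 -3.1 0 0" --pt "0 -3.1 0 0" --pt "0 0 1.6 0" --pt "0 0 1.6 0" --pt "0 0 0 0"

```text
clock: 20.75
tcp_pos: [0.4204, -0.1299, 0.1029]
ee_rot: [0.689, 0.724, -0.001, -0.002]
contact_force: [-0.2, 0.1, -0.4]
grip_width: 0.006
```

```bash
python3 -c "
from h import *
fz(1)
go(-.065,-.07,.103)
p=viewer.get_image('wrist'); cv2.imwrite('pics/w4.png',cv2.resize(p['img'],None,fx=2,fy=2)[200:750,200:820])"
```

```text
20.8 [ 0.4211 -0.1302  0.1036] [ 0.83 -0.36  1.32] [1.3]
clock 20.8 tcp [ 0.4211 -0.1302  0.1036] F [ 0.83 -0.36  1.32] toolx deg 92.82753745363259
shift cm (tool) [-0.02  1.35  0.06] turn deg about tool z 0.07753745363259242
```

View pics/w4.png

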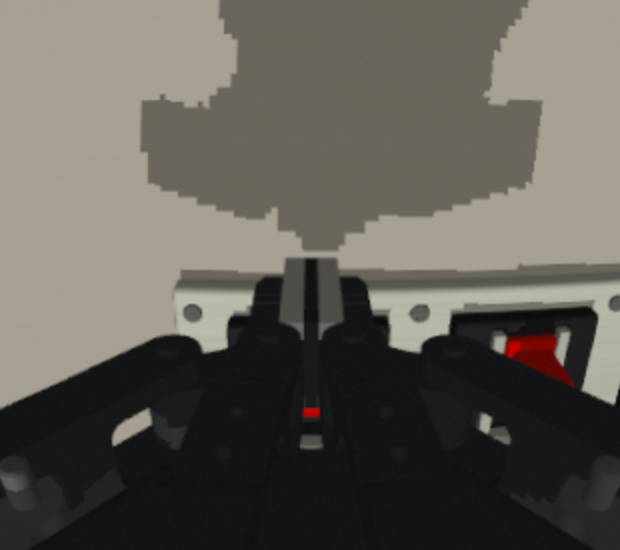

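Emit:
send_rows --pt "0 0.5 0 0" --pt "0 0.5 0 0" --pt "0 0.5 0 0" --pt "0 0 0 0"

```text
clock: 21.35
tcp_pos: [0.4373, -0.1297, 0.1042]
ee_rot: [0.689, 0.724, 0.0, 0.0]
contact_force: [-0.1, -0.6, -0.0]
grip_width: 0.002
```

Emit:
send_rows --pt "0 0.4 0 0" --pt "0 0.4 0 0" --pt "0 0.4 0 0" --pt "0 0 0 0"

```text
clock: 21.85
tcp_pos: [0.4491, -0.129, 0.1039]
ee_rot: [0.689, 0.724, 0.0, -0.0]
contact_force: [-1.1, 0.4, -0.0]
grip_width: -0.003
```

Emit:
send_rows --pt "0 0.2 0 0" --pt "0 0.2 0 0" --pt "0 0 0 0"

```text
clock: 22.22
tcp_pos: [0.4528, -0.1288, 0.104]
ee_rot: [0.689, 0.724, 0.0, -0.0]
contact_force: [-1.8, -0.6, -0.8]
grip_width: 0.006
```

```bash
python3 -c "
from h import *
fz(2)
go(-.043,-.07,.103)"
```

```text
22.325 [ 0.4528 -0.1288  0.104 ] [-2.04  0.35 -1.29] [-0.9 -1.7]
clock 22.325 tcp [ 0.4528 -0.1288  0.104 ] F [-2.15 -0.09 -1.67] toolx deg 92.83380563666084
shift cm (tool) [0.01 0.38 0.1 ] turn deg about tool z 0.08380563666084381
```

Emit:
send_rows --pt "0 0.2 0 0" --pt "0 0.2 0 0" --pt "0 0 0 0"

```text
clock: 22.7
tcp_pos: [0.4569, -0.1286, 0.104]
ee_rot: [0.689, 0.724, 0.0, -0.0]
contact_force: [-3.4, -1.0, -2.3]
grip_width: 0.002
```

Emit:
send_rows --pt "0 0.1 0 0" --pt "0 0.1 0 0" --pt "0 0 0 0"

```text
clock: 23.08
tcp_pos: [0.4574, -0.1285, 0.1039]
ee_rot: [0.69, 0.724, -0.001, -0.001]
contact_force: [-6.9, -0.7, 1.6]
grip_width: 0.001
```

```bash
python3 -c "
from h import *
fz(2)
go(-.043,-.07,.103)
p=viewer.get_image('scene'); cv2.imwrite('pics/s4.png',cv2.resize(p['img'][180:270,190:310],None,fx=6,fy=6,interpolation=cv2.INTER_CUBIC))
p=viewer.get_image('wrist'); cv2.imwrite('pics/w5.png',cv2.resize(p['img'],None,fx=2,fy=2)[200:750,200:820])"
```

```text
23.175 [ 0.4574 -0.1286  0.104 ] [-5.97 -0.87  2.45] [2.5 2.4]
clock 23.175 tcp [ 0.4574 -0.1286  0.104 ] F [-6.07 -1.31  2.41] toolx deg 92.8118688063339
shift cm (tool) [ 0.   -0.08  0.1 ] turn deg about tool z 0.06186880633392097
```

View pics/s4.png

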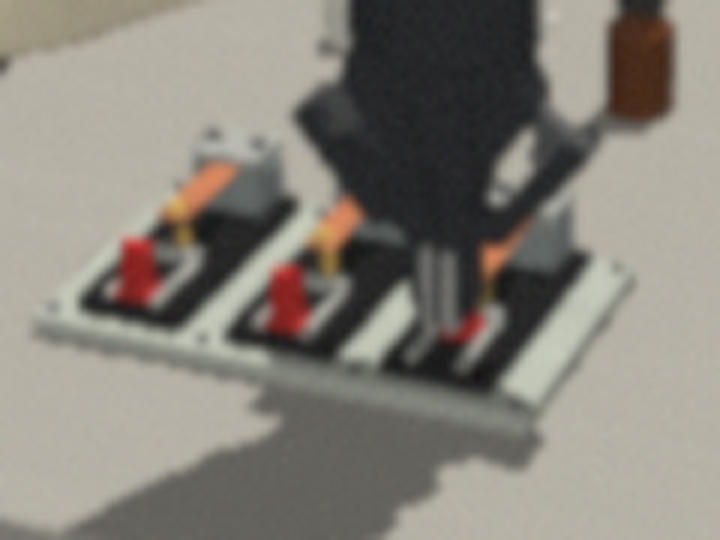

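View pics/w5.png

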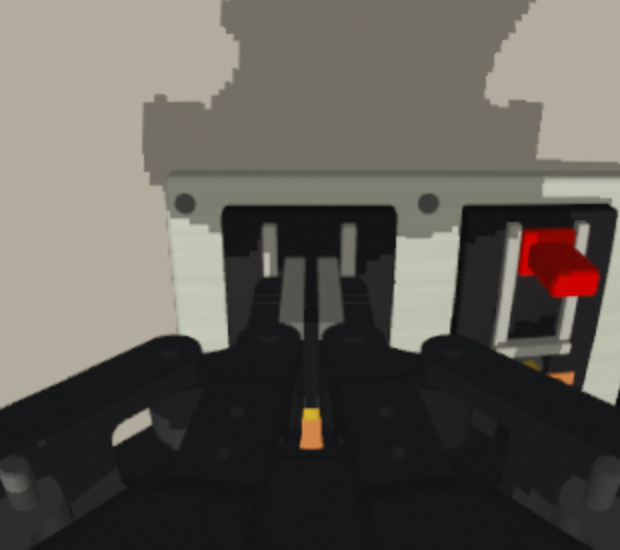

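Emit:
send_rows --pt "0 0.1 0 0" --pt "0 0.1 0 0" --pt "0 0 0 0" --pt "0 0 0 0"

```text
clock: 23.78
tcp_pos: [0.4578, -0.1285, 0.1039]
ee_rot: [0.69, 0.724, -0.003, -0.002]
contact_force: [-10.8, -1.1, 7.0]
grip_width: -0.003
```

Emit:
send_rows --pt "0 0.1 0 0" --pt "0 0.1 0 0" --pt "0 0 0 0" --pt "0 0 0 0"

```text
clock: 24.28
tcp_pos: [0.4582, -0.1284, 0.1039]
ee_rot: [0.69, 0.724, -0.004, -0.003]
contact_force: [-15.5, -2.0, 11.9]
grip_width: 0.002
```

Emit:
send_rows --pt "0 -0.5 0 0" --pt "0 -1 0 0" --pt "0 -1 0 0" --pt "0 -1 0 0" --pt "0 0 0 0"

```text
clock: 24.9
tcp_pos: [0.427, -0.13, 0.1041]
ee_rot: [0.69, 0.724, 0.0, -0.0]
contact_force: [0.2, 0.3, -0.5]
grip_width: -0.002
```

Emit:
send_rows --pt "0 0 -3 0" --pt "0 0 -4 0" --pt "0 0 -4 0" --pt "0 0 -3 0" --pt "0 0 0 0"

```text
clock: 25.52
tcp_pos: [0.43, -0.1311, 0.247]
ee_rot: [0.689, 0.724, 0.001, 0.003]
contact_force: [0.1, -0.5, 0.2]
grip_width: -0.002
```

```bash
python3 -c "
from h import *
fz(1)
p=viewer.get_image('wrist'); cv2.imwrite('pics/w6.png',cv2.resize(p['img'],None,fx=1.5,fy=1.5))
a=p
p=viewer.get_image('top'); cv2.imwrite('pics/t6.png',cv2.resize(p['img'],None,fx=1.5,fy=1.5))
for n in ['left_slide','middle_slide','right_slide']:
  print(n,[(r['uv'],r['confidence']) for r in nets.masks_of(n,a)[:3]])
m=cv2.inRange(a['img'],(0,0,120),(60,60,255))
n,l,st,c=cv2.connectedComponentsWithStats(m)
for i in range(1,n):
  if st[i,4]>15: print(st[i],c[i],wat(a,c[i],.044))
"
```

```text
25.575 [ 0.4288 -0.1306  0.2452] [-0.38 -2.    0.29] [0.3]
left_slide [([294.5, 199.7], 0.93)]
middle_slide [([298.5, 208.0], 0.66), ([320.6, 244.8], 0.61)]
right_slide [([297.0, 204.1], 0.82)]
[314 193  16  13  61] [319.2295082  196.52459016] [ 0.43891155 -0.06791229  0.044     ]
[375 192  15  12  55] [379.61818182 196.27272727] [ 0.43558051 -0.00381679  0.044     ]
[385 201  11   7  72] [390.    203.875] [0.44319674 0.00986446 0.044     ]
[320 202  14   7  93] [326.30107527 204.97849462] [ 0.44723516 -0.05971732  0.044     ]
[248 211  16  18 167] [255.1257485  220.78443114] [ 0.46701203 -0.12883314  0.044     ]
```

View pics/w6.png

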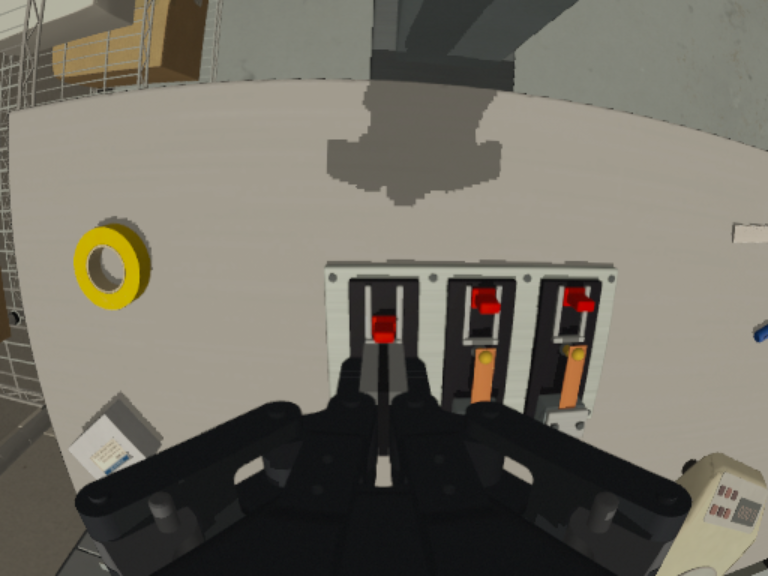

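View pics/t6.png

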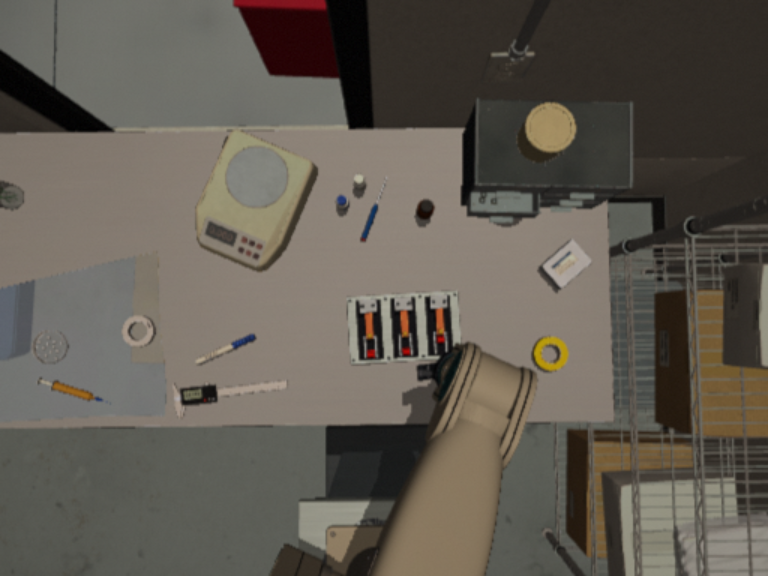

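```bash
python3 -c "
from h import *
env.finish_job(); print(env.get_state()['clock'])"
```

```text
the job is handed in; nothing more can be done
the job is handed in; nothing more can be done
```

I judged the right leaf to be the soft one, pushed its red reject slide home against the end stop, and handed the job in at about 26 s.

| Leaf | Force on reaching the stop | Tip travel | Peak force while held | Verdict |
|---|---|---|---|---|
| Left | about 8 N | about 10 mm | about 13 N | sound |
| Middle | about 6 N | about 7 mm | about 19 N | sound |
| Right | about 2.5 N | about 9 mm | about 16 N | soft |

I pressed and held them from left to right, and no reading passed the 22 N limit.

- **Right slide:** pushing 4 mm further at the end moved the tool less than 1 mm while the force rose to about 16 N, so I took that as the end stop. The last pictures show the tab about 20 mm further in than the other two.
- **Everything else:** the left and middle slides are still out, and the objects round about look unmoved. The gripper is clear of the tester.
- **Disagreements:** the top and wrist cameras differed by about 3 mm in plate x, so I used the average. The middle press also showed a side force of about 4 N, and the trained network's slide positions in the last picture were unreliable, so I went by the red patches themselves. In that last wrist picture the gripper hides the right leaf. I inferred that it is free because the force dropped to about zero when I lifted off.

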